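Unbolt and open a specimen case

ROBOT

A 6-joint arm with a two-finger parallel gripper is mounted at the origin on a cart in front of the work surface, level with it; the furniture and walls round the work are solid. World frame = base frame: x ahead of the robot, y to its left, z up, the work surface at z = 0. Lengths are in m, angles in rad, forces in N, time in s.
With the tool pointing down it reaches from about 0.35 to 0.975 m from the base axis. Payload 4.9 kg.
Tool frame: the origin (TCP) lies on the centre line of the jaws, within the pads' length; the fingertips stand ctrl.tcp_to_tips ahead of it and the grasp point (between the pads) lies 3 mm ahead of it (ctrl.tcp_to_tips is the distance from the TCP to the fingertips, in m); z points along the fingers, y is the direction in which the jaws open and shut (so a half turn about z gives the same grasp; the last joint's range is limited). The gripper opens to 85 mm and grips with 20 to 120 N. Pads are 22 mm wide; open, the fingers measure 114 mm over their backs; the gripper's body (76 mm by 85 mm) begins 54 mm behind the grasp point. The pads swing forward as they close: fully open they stand 13 mm farther back than shut.
Start: joints at [1.041, 0.053, 1.613, -0, 1.476, -0.119], TCP at [0.25, 0.573, 0.253] pointing down, gripper open.
Joint ranges: [-3.01, 3.01], [-1.01, 2.22], [0.06, 2.58], [-1.02, 4.17], [0.09, 2.62], [-3.14, 3.14]. Speed limits (rad/s): [2.57, 2.57, 3.14, 3.14, 3.14, 3.14].

INTERFACE

Orientations are given as a rotation vector (axis times angle).
In Python, from station import ctrl, vision gives the robot as it stands.
- The arm moves only by the tool jog_arm, never from a script. Its argument "deltas" is a list of rows, each a list of 7 numbers: the turn, a rotation vector about the tool's x, y, z in rad, then the shift along the tool's x, y, z in cm, then the opening, from 0 (shut) to 1 (fully open). A call has 1 to 12 rows; each row shifts and turns the commanded pose from where the row before left it, along the tool's axes as they then stand; what a row does not reach is not made up. A row lasts 1/12 s, in which the tool goes at most 41.7 mm and 7.16 degrees, less where a joint would pass 70% of its speed; a pose out of reach is approached as far as the arm can. A call with a gripper value outside its range is refused whole. The fingers move at their own pace and stop on an object; "grip_force" is the grip in N (left out, the last holds). Time passes only in rows, so rows that do not move let the fingers close. It gives the time, the measured TCP pose, the force and the opening at its end, in the units of the state.
- ctrl.get_obs(): the state, without advancing time (a new reading comes with each control period).
- vision.get_image(name): name is "side" or "top" or "wrist"; returns (picture, depth): 480x640x3 uint8, red, green, blue; 480x640 float32, m along the optical axis (not along the pixel's ray), 0 where there is no reading.
- vision.calibration(name): a dict with "fx", "fy", "cx", "cy" (pixels), "rvec" (rotation vector, rad) and "tvec" (3), from world to camera coordinates, as OpenCV has them; the wrist camera has in their place "hand_eye" (4x4, takes a point from camera to tool coordinates, whose origin is the TCP and whose axes are the flange's). Camera axes: x right, y down, z forward; pixel columns grow to the right and rows downward; lengths in m; the calibration is good to about 2 mm. A picture is of the moment at which its call begins: read the wrist's pose just before it. calibration takes no time and is no camera call.
- ctrl.finish_job(): hands the job in, once; it reports no verdict.
The state is a dict: "t": time; "q": joint angles; "dq": joint speeds; "effort": joint torques, N m; "tool_pos": TCP position; "tool_rot": TCP orientation; "contact_force": force on the tool from outside, world axes, zero at the start; "wrist_torque": the same for the moment, N m; "opening": finger opening in m.
Only numpy, scipy, OpenCV 4.12 (cv2) and the standard library are available. Lean on these libraries where they do the work, as an engineer would, in place of code of your own. Each camera call takes 0.05 s, during which the arm holds its last target. There are 200 camera calls.

TASK

Open the specimen case on the desk with fingertips only. With one fingertip press the long spring catch bar down and keep it down while the other fingertip pushes the bolt's upright thumb piece all the way back, away from the cover; then let the catch spring up, push the unbolted cover by its front edge as far open as it goes, and move clear. Nothing has to be gripped: do not pick up or shift the loose things lying about.

Things in the scene. Friction and masses are not known exactly. Their poses are not given: they have to be found in the camera images.
- case: Low grey-painted specimen case, 200 (x) x 270 (y) x 55 mm high, fixed to the desk. Origin: centre of its underside, on the desk. Its own axes: x points from its front (robot side) to its back, y to its left, z up. On top of the right half (-y) lies the sliding cover, on the left half the steel bolt, and in front of the bolt (-x) the long catch bar. All 'mm from the origin' below are in this frame (the moving parts' places are given for shut and locked).
- catch (a joint): Spring catch, m pressed down: 0 = up (locks the bolt), 0.012 = bottom stop. The bolt is free to slide while it is pressed 0.006 or more; 9 mm is a good working depth. It takes 3 N to start and 6 N at the bottom, and springs back up when let go. If it comes up half way along, its tongue drops between the rack's teeth and stops the bolt; behind the last tooth (bolt beyond 0.030) it comes up again and keeps the bolt back.
- catch_top (a point): Middle of the top face of the catch bar: a flat level steel strip 26 mm (x) by 110 mm (y, the same direction as the bolt slides), 5 mm thick, on two stems. At rest the top face is 95 mm above the desk and its middle at x -68, y +58 mm from the origin. A fingertip may slide along it while pressing. Moves down with the catch.
- bolt (a joint): Bolt, m drawn back: 0 = shut (its end stands in the cover's keeper and stops the cover), 0.036 = fully back against its stop. It slides to the case's +y (left, away from the cover), with about 3 N of friction, and stays where it is left.
- bolt_thumb (a point): Centre of the top of the bolt's upright thumb piece, a flat steel block 26 mm (x) by 12 mm (y), its top 117 mm above the desk. Shut, it is at x -20, y +46 mm from the origin, so 48 mm behind the middle line of the catch bar; it moves with the bolt. Push it on its -y face. Below it the round bar (12 mm thick) tops out 73 mm and the two bar guides (at y +16 and +99) 77 mm above the desk, so a fingertip at the height of the pressed catch bar (83 to 89 mm) passes over them.
- cover (a joint): Sliding cover, m open: 0 = shut, 0.07 = fully open against its stop. Slides to the case's +x (away from the robot) with about 2 N of friction once the bolt is back; before that the bolt stops it after 3 to 4 mm.
- cover_front (a point): Middle of the top front edge of the cover, a white-painted plate 100 (x) by 110 (y) by 22 mm high lying on the case top between 6 mm high rails; its top is 77 mm and its underside 55 mm above the desk. Shut, its front face is at x -102 mm from the origin, 2 mm proud of the case's front, and this point at y -70; moves with the cover. Push the front face to +x; the space in front of the case is open.
- oil: Small amber dropper bottle with white cap, 30 mm wide, 66 mm high, loose, standing on the case top at its left rear corner; leave alone. Origin: centre of its underside.
- dish: Small round dish with lid, 56 mm wide, 14 mm high, loose on the desk right of the case; leave alone. Origin: centre of its underside.
- stick: Small black memory stick, 18 x 54 x 9 mm, loose on the desk left of the case; leave alone. Origin: centre of its underside.
- pen: Yellow and black highlighter, 117 mm long, 16 mm thick, loose on the desk in front of the case; leave alone. Origin: its middle, at the underside.
- rubber_block: Eraser in a sleeve, 21 x 50 x 12 mm, loose on the desk at the front; leave alone. Origin: centre of its underside.
- timer: Small cream lab timer with three keys, 66 x 62 x 20 mm, loose on the desk at the left; leave alone. Origin: centre of its underside.
- mailer: Grey plastic slide mailer, 84 x 35 x 21 mm, loose on the desk at the right front; leave alone. Origin: centre of its underside.

How it is judged:
On the way, in this order (a step that is already met when the one before it is completed fails the run):
1. the catch is pressed down while the bolt is still shut (value of joint catch above 0.0055 m and value of joint bolt below 0.006 m).
2. the bolt is drawn back behind the last tooth with the catch held down and the cover still shut (value of joint bolt above 0.03 m and value of joint catch above 0.004 m and value of joint cover below 0.01 m).
3. the catch is up again, the bolt stays back and the cover is pushed open (value of joint catch below 0.003 m and value of joint bolt above 0.029 m and value of joint cover above 0.06 m), for 0.1 s.
At the end, for the whole second after the job is handed in: The bolt is drawn back at least 29 of its 36 mm with the catch up again (within 3 mm of its top), and the cover stands open by at least 60 of its 70 mm, at rest (all of step 3 and velocity of joint cover below 0.01 m/s); the robot touches nothing.
It fails at once if the catch came up while the bolt was between its two ends (value of joint bolt between 0.007 and 0.024 m and value of joint catch below 0.004 m).
It fails at once if a loose bystander was shifted or lifted by more than 20 mm (distance of any of oil, dish, stick, pen, rubber_block, timer, mailer from where it was at the start of the episode above 0.02 m).
It also fails if it takes over 45 s, if anything falls off the work surface, if the arm or the gripper's body presses on something with over 40 N, if the wrist force passes 120 N, or if a joint passes its speed limit or range.

## Working session

There is one attempt and no reset: what is moved stays moved. The work goes in short steps, Python scripts to look and compute and a tool call to move; the robot and the scene stay as the last step left them, time stands still between calls to the robot, and variables do not carry over. Pictures are saved under pics/ and viewed, about 8 in all and at most 12, crops included, and the job is handed in when it is done.

Besides the shell and the picture viewer there is one more tool, called after "Call:" by a JSON object that holds its "method" and its "body", one argument or row to a line. jog_arm: Moves the arm, as the interface text tells. Its arguments: {"type":"object","properties":{"deltas":{"type":"array"},"grip_force":{"type":"number"}},"required":["deltas"]}

```bash
mkdir -p pics; ls; cat > h.py <<'E'
import numpy as np,cv2
from station import ctrl,vision
from scipy.spatial.transform import Rotation as R
def cam(n):
    c=vision.calibration(n)
    if 'hand_eye' in c:
        o=ctrl.get_obs();T=np.eye(4);T[:3,:3]=R.from_rotvec(o['tool_rot']).as_matrix();T[:3,3]=o['tool_pos']
        M=T@np.array(c['hand_eye'])
    else:
        M=np.eye(4);r=R.from_rotvec(c['rvec']).as_matrix();M[:3,:3]=r.T;M[:3,3]=-r.T@np.array(c['tvec'])
    return c,M
def shot(n,f=None):
    c,M=cam(n);im,d=vision.get_image(n)
    if f: cv2.imwrite('pics/'+f,im[:,:,::-1])
    v,u=np.mgrid[:480,:640]
    P=np.stack([(u-c['cx'])/c['fx']*d,(v-c['cy'])/c['fy']*d,d],-1)@M[:3,:3].T+M[:3,3]
    P[d==0]=np.nan
    return im,P
E
python3 - <<'E'
from h import *
o=ctrl.get_obs();print({k:np.round(v,3) for k,v in o.items()},ctrl.tcp_to_tips)
for n in('top','side'):
    im,P=shot(n,n+'0.png');np.save(n+'0.npy',P);print(n,cam(n)[1].round(3).tolist())
E
```

```text
pics
{'t': np.float64(0.0), 'q': array([ 1.041,  0.053,  1.614, -0.   ,  1.476, -0.119]), 'dq': array([-0.001, -0.001, -0.   , -0.001, -0.   ,  0.   ]), 'effort': array([ 2.0000e-03, -3.9366e+01, -3.7018e+01,  0.0000e+00,  7.0000e-03,
        0.0000e+00]), 'tool_pos': array([0.249, 0.572, 0.252]), 'tool_rot': array([-6.410e-01, -3.075e+00,  3.000e-03]), 'contact_force': array([-0.262,  0.512, -0.404]), 'wrist_torque': array([-0.028,  0.016,  0.029]), 'opening': np.float64(0.086)} 0.022
top [[0.005, -0.982, 0.189, 0.332], [-0.999, 0.001, 0.033, 0.031], [-0.033, -0.189, -0.981, 1.108], [0.0, 0.0, 0.0, 1.0]]
side [[0.885, -0.16, 0.437, -0.026], [-0.465, -0.336, 0.819, -1.013], [0.016, -0.928, -0.372, 0.559], [0.0, 0.0, 0.0, 1.0]]
```

View pics/top0.png

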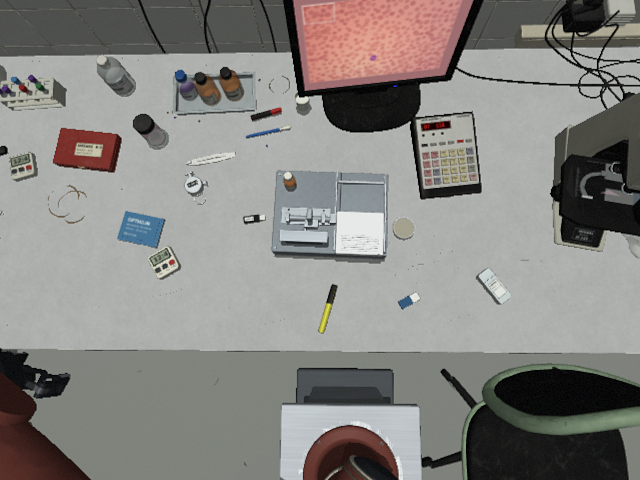

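View pics/side0.png

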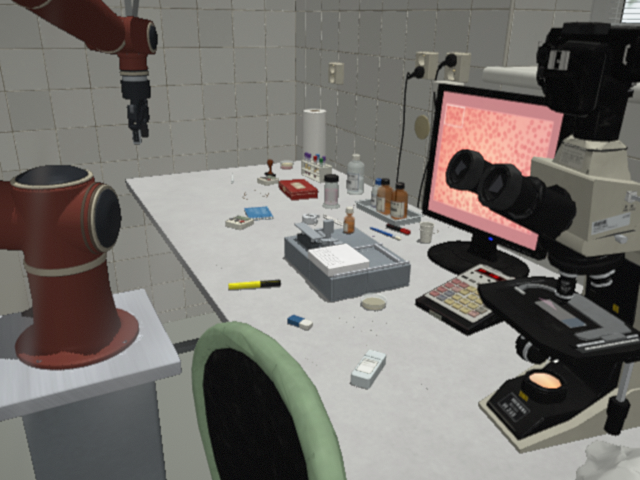

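The top view shows the case at px (272–388, 171–262), with the cover at (335–385, 212–258), the catch bar at (280–328, 230–243) and the thumb near (318, 213). Next I'll fit the case pose from depth.

```bash
python3 - <<'E'
from h import *
P=np.load('top0.npy');im=cv2.imread('pics/top0.png')
sub=np.zeros((480,640),bool);sub[160:275,262:400]=1
def rect(m,name):
    m=m.astype(np.uint8);n,l,s,c=cv2.connectedComponentsWithStats(m);k=1+np.argmax(s[1:,4]);q=l==k
    p=P[q];r=cv2.minAreaRect((p[:,:2]*1000).astype(np.float32));print(name,s[k],np.round(r[0],1),np.round(r[1],1),round(r[2],2),'z',np.nanmedian(p[:,2]).round(4))
Z=P[...,2]
print('desk',np.nanmedian(Z[270:275,262:400]))
rect(sub&(Z>.03),'case')
rect(sub&(Z>.086)&(np.arange(480)[:,None]>225),'catch')
w=im.min(2)>215
rect(sub&w&(Z>.066),'cover')
rect(sub&(Z>.105)&(np.arange(480)[:,None]>195),'thumb')
cv2.imwrite('pics/crop.png',cv2.resize(im[160:275,262:400],None,fx=5,fy=5,interpolation=2))
E
```

```text
desk -0.0013558328941938314
case [ 272  171  116   87 9368] [592.6  43.5] [270.6 202.5] 87.35 z 0.0558
catch [279 230  49  13 546] [528.1 104.3] [109.5  26.6] 87.75 z 0.0936
cover [ 336  212   47   43 1733] [539.4 -23.7] [105.8  96.9] 87.89 z 0.0759
thumb [307 208   6  12  59] [575.   89.3] [25.6 11. ] 0.19 z 0.1153
```

View pics/crop.png

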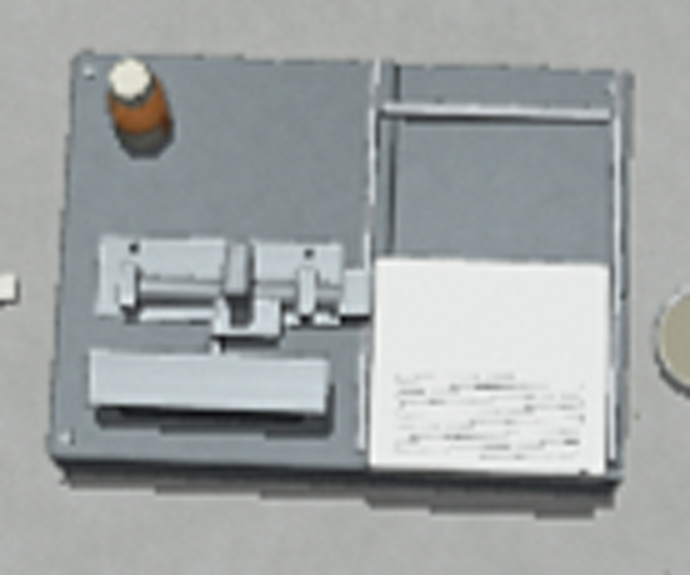

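```bash
cat >> h.py <<'E'
O=np.array([592.6,43.5]);psi=np.radians(-2.35)
ex=np.array([np.cos(psi),np.sin(psi)]);ey=np.array([-ex[1],ex[0]])
def incase(o): # TCP in case frame mm, + angle error about tool z
    d=np.array(o['tool_pos'][:2])*1000-O
    return np.r_[d@ex,d@ey,o['tool_pos'][2]*1000].round(1)
def goal(cx,cy,z):
    o=ctrl.get_obs();T=R.from_rotvec(o['tool_rot'])
    G=R.from_matrix(np.c_[np.r_[ey,0],np.r_[ex,0],[0,0,-1]])
    t=np.r_[O+cx*ex+cy*ey,z]/1000
    print('case',incase(o),'shift cm',(T.inv().apply(t-o['tool_pos'])*100).round(2),'turn',(T.inv()*G).as_rotvec().round(4),'F',np.round(o['contact_force'],1),'open',round(float(o['opening'])*1000,1),'tips',round(ctrl.tcp_to_tips*1000,1),'t',round(float(o['t']),2))
E
python3 -c "
from h import *
goal(-44,16,250)"
```

```text
case [-364.7  514.5  252.2] shift cm [-47.92 -34.89   0.27] turn [-1.800e-03  1.000e-03  1.201e+00] F [ 0.   0.4 -0.5] open 85.6 tips 22.0 t 0.1
```

Call:
{"method": "jog_arm", "body": {
  "deltas": [
    [0,0,0,-3.19,-2.33,0,0.47],
    [0,0,0,-3.19,-2.33,0,0.47],
    [0,0,0,-3.19,-2.33,0,0.47],
    [0,0,0,-3.19,-2.33,0,0.47],
    [0,0,0,-3.19,-2.33,0,0.47],
    [0,0,0,-3.19,-2.33,0,0.47],
    [0,0,0,-3.19,-2.33,0,0.47],
    [0,0,0,-3.19,-2.33,0,0.47],
    [0,0,0,-3.19,-2.33,0,0.47],
    [0,0,0,-3.19,-2.33,0,0.47],
    [0,0,0,-3.19,-2.33,0,0.47],
    [0,0,0,-3.19,-2.33,0,0.47]
  ]
}}

```text
t: 1.1
tool_pos: [0.4892, 0.1619, 0.253]
tool_rot: [-0.641, -3.075, -0.0]
contact_force: [1.1, 0.5, 0.3]
opening: 0.0402
```

Call:
{"method": "jog_arm", "body": {
  "deltas": [
    [0,0,0,-3.19,-2.33,0,0.47],
    [0,0,0,-3.19,-2.33,0,0.47],
    [0,0,0,-3.19,-2.33,0,0.47],
    [0,0,0.12,0,0,0,0.47],
    [0,0,0.12,0,0,0,0.47],
    [0,0,0.12,0,0,0,0.47],
    [0,0,0.12,0,0,0,0.47],
    [0,0,0.12,0,0,0,0.47],
    [0,0,0.12,0,0,0,0.47],
    [0,0,0.12,0,0,0,0.47],
    [0,0,0.12,0,0,0,0.47],
    [0,0,0.12,0,0,0,0.47]
  ]
}}

```text
t: 2.1
tool_pos: [0.5484, 0.0615, 0.2527]
tool_rot: [-2.137, -2.302, 0.001]
contact_force: [0.6, 0.8, 0.1]
opening: 0.0405
```

Call:
{"method": "jog_arm", "body": {
  "deltas": [
    [0,0,0.12,0,0,0,0.47],
    [0,0,0,0,0,0,0.47]
  ]
}}

```text
t: 2.27
tool_pos: [0.5484, 0.0615, 0.2527]
tool_rot: [-2.267, -2.174, 0.001]
contact_force: [-1.4, -0.2, -0.0]
opening: 0.0396
```

```bash
python3 -c "
from h import *
goal(-44,16,250)
im,P=shot('wrist','w1.png');np.save('w1.npy',P)
goal(-44,16,150)"
```

```text
case [-44.9  16.2 252.7] shift cm [-0.02  0.09  0.27] turn [-0.0011 -0.     -0.0009] F [-1.4 -0.2 -0. ] open 39.6 tips 22.0 t 2.27
case [-44.9  16.2 252.8] shift cm [-0.02  0.1  10.28] turn [-0.0009  0.      0.0035] F [ 1. -1.  0.] open 39.8 tips 22.0 t 2.32
```

View pics/w1.png

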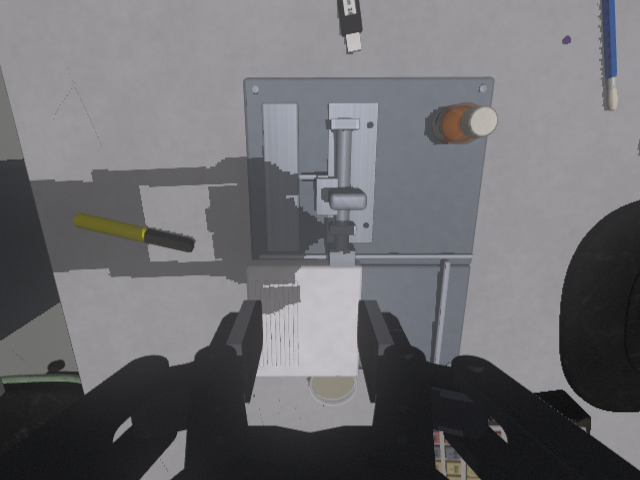

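The wrist view has image up = case +y. The catch bar is at (263–298, 103–252), the thumb at (348, 200), and the two fingertips at about (243, 330) and (375, 330). I'll measure the bar and thumb against the tool using this closer depth.

```bash
python3 - <<'E'
from h import *
P=np.load('w1.npy');Z=P[...,2];u=np.arange(640)[None];v=np.arange(480)[:,None]
C=np.stack([(P[...,:2]*1000-O)@ex,(P[...,:2]*1000-O)@ey,Z*1000],-1)
def rep(m,n):
    p=C[m];print(n,m.sum(),'x',np.percentile(p[:,0],[1,99]).round(1),'y',np.percentile(p[:,1],[1,99]).round(1),'z',np.median(p[:,2]).round(1))
up=v<290
rep(up&(Z>.088)&(Z<.105)&(u>255)&(u<302)&(v>90),'catch')
rep(up&(Z>.110)&(Z<.13)&(u>320)&(u<375)&(v>150)&(v<240),'thumb')
rep((v<300)&(v>262)&(Z>.07)&(Z<.085)&(u>240)&(u<365),'cover')
f=(v>300)&(v<380)&(Z>.2)
rep(f&(u<300)&(u>220),'fingL');rep(f&(u>340)&(u<400),'fingR')
E
```

```text
catch 5189 x [-78.6 -53.1] y [  6.7 113.5] z 94.4
thumb 637 x [-30.5  -5.4] y [41.7 53.7] z 116.0
cover 4197 x [-98.6  -1.4] y [-44.1 -11.4] z 76.3
fingL 2877 x [-77.1 -64.3] y [ 6.6 29.2] z 260.6
fingR 2942 x [-24.9 -12.1] y [ 6.5 29.2] z 260.9
```

Call:
{"method": "jog_arm", "body": {
  "deltas": [
    [0,0,0,0.48,0.35,3,0.47],
    [0,0,0,0,0,3,0.47],
    [0,0,0,0,0,3,0.47],
    [0,0,0,0,0,2.5,0.47],
    [0,0,0,0,0,0.5,0.47],
    [0,0,0,0,0,0,0.47],
    [0,0,0,0,0,0,0.47]
  ]
}}

```text
t: 2.9
tool_pos: [0.553, 0.0661, 0.1343]
tool_rot: [2.264, 2.177, 0.001]
contact_force: [-1.2, -0.7, 0.8]
opening: 0.0403
```

Call:
{"method": "jog_arm", "body": {
  "deltas": [
    [0,0,0,0,0,0.3,0.47],
    [0,0,0,0,0,0.3,0.47],
    [0,0,0,0,0,0.3,0.47],
    [0,0,0,0,0,0,0.47],
    [0,0,0,0,0,0,0.47]
  ]
}}

```text
t: 3.32
tool_pos: [0.5524, 0.0661, 0.1245]
tool_rot: [2.265, 2.177, 0.0]
contact_force: [0.4, 0.0, 0.6]
opening: 0.0399
```

Call:
{"method": "jog_arm", "body": {
  "deltas": [
    [0,0,0,0,0,0.3,0.47],
    [0,0,0,0,0,0.3,0.47],
    [0,0,0,0,0,0.0,0.47],
    [0,0,0,0,0,0,0.47]
  ]
}}

```text
t: 3.65
tool_pos: [0.5521, 0.0661, 0.1178]
tool_rot: [-2.265, -2.176, 0.001]
contact_force: [0.1, -1.0, -1.0]
opening: 0.0401
```

Call:
{"method": "jog_arm", "body": {
  "deltas": [
    [0,0,0,0,0,0.3,0.47],
    [0,0,0,0,0,0,0.47],
    [0,0,0,0,0,0,0.47]
  ]
}}

```text
t: 3.9
tool_pos: [0.5526, 0.0661, 0.1155]
tool_rot: [2.265, 2.176, 0.0]
contact_force: [0.4, 0.5, 0.6]
opening: 0.0401
```

Call:
{"method": "jog_arm", "body": {
  "deltas": [
    [0,0,0,0,0,0.3,0.47],
    [0,0,0,0,0,0,0.47],
    [0,0,0,0,0,0,0.47]
  ]
}}

```text
t: 4.15
tool_pos: [0.5527, 0.0662, 0.1126]
tool_rot: [2.265, 2.176, 0.001]
contact_force: [-0.3, -0.1, 3.4]
opening: 0.0403
```

Call:
{"method": "jog_arm", "body": {
  "deltas": [
    [0,0,0,0,0,0.2,0.47],
    [0,0,0,0,0,0,0.47],
    [0,0,0,0,0,0,0.47]
  ]
}}

```text
t: 4.4
tool_pos: [0.5526, 0.0661, 0.1105]
tool_rot: [2.265, 2.176, 0.001]
contact_force: [0.4, 0.1, 3.9]
opening: 0.04
```

Call:
{"method": "jog_arm", "body": {
  "deltas": [
    [0,0,0,0,0,0.2,0.47],
    [0,0,0,0,0,0.2,0.47],
    [0,0,0,0,0,0.2,0.47],
    [0,0,0,0,0,0,0.47],
    [0,0,0,0,0,0,0.47]
  ]
}}

```text
t: 4.82
tool_pos: [0.5526, 0.0662, 0.1045]
tool_rot: [2.265, 2.176, 0.001]
contact_force: [-0.3, -0.2, 5.7]
opening: 0.0401
```

```bash
python3 - <<'E'
from h import *
goal(-41,62,104)
im,P=shot('wrist','w2.png')
c,M=cam('side');im,_=vision.get_image('side')
cv2.imwrite('pics/s2.png',cv2.resize(im[180:300,270:420],None,fx=5,fy=5,interpolation=2)[:,:,::-1])
E
```

```text
case [-40.9  21.  104.5] shift cm [ 4.1  -0.01  0.05] turn [ 0.0005 -0.      0.001 ] F [-0.3 -0.2  5.7] open 40.1 tips 22.0 t 4.82
```

View pics/w2.png

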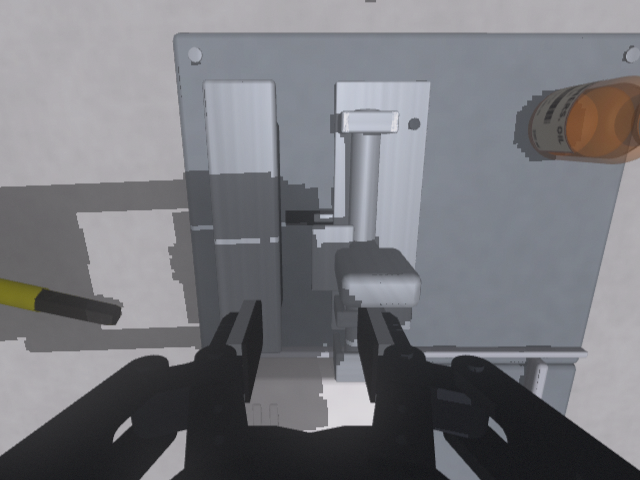

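The front finger is on the bar and pressing about 9 mm deep (5.7 N). The rear finger stands below the thumb at (385, 275) in the image, on its −y side. Now I push along +y.

Call:
{"method": "jog_arm", "body": {
  "deltas": [
    [0,0,0,0.4,0,0,0.47],
    [0,0,0,0.4,0,0,0.47],
    [0,0,0,0.3,0,0,0.47],
    [0,0,0,0,0,0,0.47]
  ]
}}

```text
t: 5.25
tool_pos: [0.553, 0.0763, 0.1045]
tool_rot: [2.263, 2.176, -0.002]
contact_force: [0.4, -2.9, 4.8]
opening: 0.0401
```

Call:
{"method": "jog_arm", "body": {
  "deltas": [
    [0,0,0,0.3,0,0,0.47],
    [0,0,0,0.3,0,0,0.47],
    [0,0,0,0.3,0,0,0.47],
    [0,0,0,0.3,0,0,0.47],
    [0,0,0,0.3,0,0,0.47],
    [0,0,0,0.3,0,0,0.47],
    [0,0,0,0.3,0,0,0.47],
    [0,0,0,0.3,0,0,0.47],
    [0,0,0,0.3,0,0,0.47]
  ]
}}

```text
t: 6.0
tool_pos: [0.5541, 0.1024, 0.1045]
tool_rot: [2.263, 2.175, -0.005]
contact_force: [-0.5, -7.1, 6.5]
opening: 0.0403
```

Call:
{"method": "jog_arm", "body": {
  "deltas": [
    [0,0,0,0.2,0,0,0.47],
    [0,0,0,0.2,0,0,0.47],
    [0,0,0,0,0,0,0.47]
  ]
}}

```text
t: 6.25
tool_pos: [0.5543, 0.1067, 0.1045]
tool_rot: [2.263, 2.175, -0.004]
contact_force: [-0.3, -4.3, 5.3]
opening: 0.0401
```

Call:
{"method": "jog_arm", "body": {
  "deltas": [
    [0,0,0,0.15,0,0,0.47],
    [0,0,0,0.1,0,0,0.47],
    [0,0,0,0,0,0,0.47]
  ]
}}

```text
t: 6.5
tool_pos: [0.5544, 0.109, 0.1045]
tool_rot: [2.263, 2.175, -0.004]
contact_force: [-0.9, -6.1, 6.2]
opening: 0.04
```

Call:
{"method": "jog_arm", "body": {
  "deltas": [
    [0,0,0,0.1,0,0,0.47],
    [0,0,0,0,0,0,0.47]
  ]
}}

```text
t: 6.67
tool_pos: [0.5544, 0.11, 0.1045]
tool_rot: [2.263, 2.175, -0.004]
contact_force: [-0.2, -6.8, 6.5]
opening: 0.0402
```

```bash
python3 - <<'E'
from h import *
im,P=shot('wrist','w3.png')
Z=P[...,2];C=np.stack([(P[...,:2]*1000-O)@ex,(P[...,:2]*1000-O)@ey,Z*1000],-1)
u=np.arange(640)[None];v=np.arange(480)[:,None]
m=(Z>.110)&(Z<.125)&(u>320)&(u<430)&(v>200)&(v<310)
p=C[m];print(m.sum(),np.percentile(p,[1,99],axis=0).round(1))
goal(-41,62,104)
E
```

```text
1125 [[-30.6  85.  110.1]
 [ -5.9  88.3 117.2]]
case [-40.9  64.9 104.5] shift cm [-0.29 -0.01  0.06] turn [0.0002 0.0037 0.0012] F [ 0.1 -5.6  6.1] open 40.0 tips 22.0 t 6.72
```

View pics/w3.png

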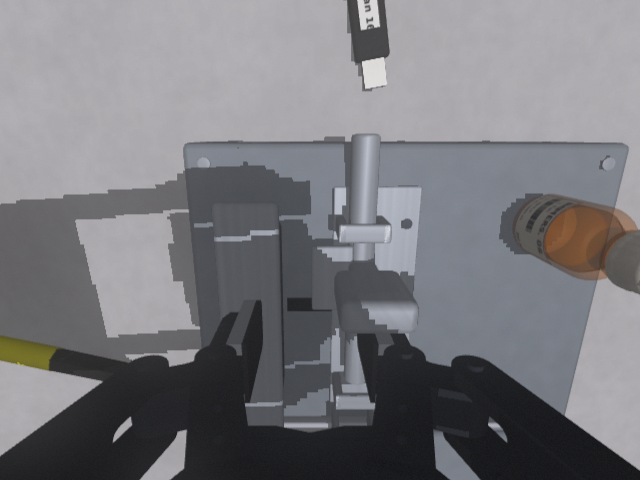

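The bar's left end now overhangs the case edge. The thumb is at (385, 290) and measures about 34.6 mm back. I'll nudge it to the stop.

Call:
{"method": "jog_arm", "body": {
  "deltas": [
    [0,0,0,0.1,0,0,0.47],
    [0,0,0,0.1,0,0,0.47],
    [0,0,0,0,0,0,0.47]
  ]
}}

```text
t: 6.97
tool_pos: [0.5545, 0.1115, 0.1045]
tool_rot: [2.263, 2.174, -0.005]
contact_force: [-0.7, -8.6, 4.9]
opening: 0.04
```

Call:
{"method": "jog_arm", "body": {
  "deltas": [
    [0,0,0,-0.2,0,0,0.47],
    [0,0,0,0,0,-0.5,0.47],
    [0,0,0,0,0,-1,0.47],
    [0,0,0,0,0,-3,0.47],
    [0,0,0,0,0,-3,0.47],
    [0,0,0,0,0,-2,0.2],
    [0,0,0,0,0,0,0],
    [0,0,0,0,0,0,0],
    [0,0,0,0,0,0,0],
    [0,0,0,0,0,0,0]
  ]
}}

```text
t: 7.8
tool_pos: [0.5528, 0.1116, 0.1969]
tool_rot: [-2.263, -2.175, 0.005]
contact_force: [0.2, -0.1, -0.6]
opening: -0.0003
```

```bash
python3 - <<'E'
from h import *
im,P=shot('wrist')
Z=P[...,2];C=np.stack([(P[...,:2]*1000-O)@ex,(P[...,:2]*1000-O)@ey,Z*1000],-1)
def rep(m,n): p=C[m];print(n,m.sum(),np.percentile(p,[2,50,98],axis=0).round(1).tolist())
y=C[...,1];x=C[...,0]
rep((Z>.07)&(Z<.12)&(x>-85)&(x<-50)&(y>75)&(y<125),'catch')
rep((Z>.112)&(Z<.12)&(x>-45)&(x<5)&(y>50)&(y<110),'thumb')
goal(-145,-70,195)
E
```

```text
catch 2742 [[-78.2, 75.8, 92.4], [-65.7, 95.6, 94.4], [-53.4, 114.2, 95.8]]
thumb 925 [[-30.1, 78.3, 112.8], [-18.3, 84.5, 116.0], [-6.0, 89.5, 117.5]]
case [-42.4  66.4 196.9] shift cm [-13.62 -10.27   0.24] turn [-0.0041  0.0005  0.0011] F [ 0.1 -0.1  0.4] open 0.1 tips 22.0 t 7.85
```

The catch is back at 94.4 mm (up) and the bolt is about 36 mm back. Next is the cover's front.

Call:
{"method": "jog_arm", "body": {
  "deltas": [
    [0,0,0,-2.72,-2.05,0,0],
    [0,0,0,-2.72,-2.05,0,0],
    [0,0,0,-2.72,-2.05,0,0],
    [0,0,0,-2.72,-2.05,0,0],
    [0,0,0,-2.72,-2.05,0,0],
    [0,0,0,0,0,3,0],
    [0,0,0,0,0,3,0],
    [0,0,0,0,0,3,0],
    [0,0,0,0,0,1.8,0],
    [0,0,0,0,0,0,0],
    [0,0,0,0,0,0,0]
  ]
}}

```text
t: 8.77
tool_pos: [0.4448, -0.0199, 0.0896]
tool_rot: [-2.263, -2.174, 0.004]
contact_force: [0.8, 0.1, 0.2]
opening: 0.0003
```

Call:
{"method": "jog_arm", "body": {
  "deltas": [
    [0,0,0,0,1,0,0],
    [0,0,0,0,1,0,0],
    [0,0,0,0,0.5,0,0],
    [0,0,0,0,0.5,0,0],
    [0,0,0,0,0.5,0,0],
    [0,0,0,0,0.5,0,0],
    [0,0,0,0,0.5,0,0],
    [0,0,0,0,0.5,0,0]
  ]
}}

```text
t: 9.43
tool_pos: [0.4972, -0.0223, 0.0924]
tool_rot: [2.265, 2.176, 0.001]
contact_force: [-3.1, 0.6, 6.1]
opening: -0.0001
```

```bash
python3 -c "
from h import *
goal(-48,-70,89)"
```

```text
case [-92.7 -69.6  92.4] shift cm [-0.04  4.47  0.35] turn [0.0009 0.0002 0.0011] F [-3.1  0.6  6.1] open -0.1 tips 22.0 t 9.43
```

The upward 6 N and the 3 mm rise are unexpected, so I'll look.

```bash
python3 - <<'E'
from h import *
im,P=shot('wrist')
im2,_=vision.get_image('side')
s=cv2.resize(im2[170:310,260:430],None,fx=3.4,fy=3.4,interpolation=2)
a=np.hstack([cv2.resize(im,(400,300)),np.zeros((300,1,3),np.uint8)])
W=np.zeros((476,400,3),np.uint8);W[:300]=a[:,:400]
b=cv2.resize(s,(400,330));out=np.vstack([a[:,:400],b[:300]])
cv2.imwrite('pics/c4.png',out[:,:,::-1])
Z=P[...,2];C=np.stack([(P[...,:2]*1000-O)@ex,(P[...,:2]*1000-O)@ey,Z*1000],-1)
y=C[...,1];x=C[...,0]
m=(Z>.07)&(Z<.085)&(y>-50)&(y<-22)&(x>-130)&(x<90)
p=C[m];print(m.sum(),np.percentile(p,[1,50,99],axis=0).round(1).tolist())
goal(-48,-70,89)
E
```

```text
18197 [[-84.0, -49.7, 74.8], [-35.9, -35.4, 76.6], [12.9, -22.2, 78.4]]
case [-91.8 -69.7  92.4] shift cm [-0.03  4.38  0.36] turn [0.0032 0.0003 0.001 ] F [1.8 0.9 2.7] open -0.0 tips 22.0 t 9.53
```

View pics/c4.png

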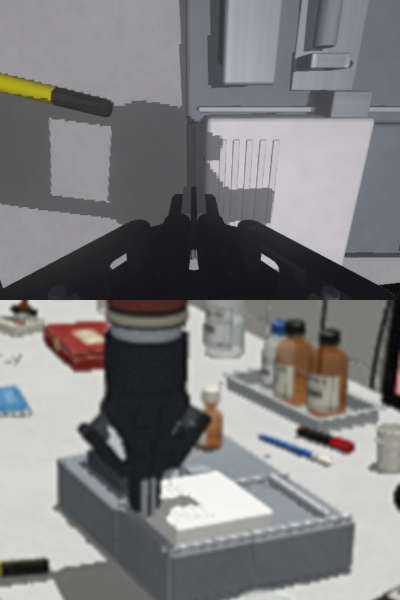

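Call:
{"method": "jog_arm", "body": {
  "deltas": [
    [0,0,0,0,0,0,0],
    [0,0,0,0,0,0,0]
  ]
}}

```text
t: 9.7
tool_pos: [0.4975, -0.0224, 0.0924]
tool_rot: [2.264, 2.175, 0.003]
contact_force: [1.8, -0.0, 4.7]
opening: 0.0001
```

Call:
{"method": "jog_arm", "body": {
  "deltas": [
    [0,0,0,0,-0.5,0,0],
    [0,0,0,0,-0.5,0,0],
    [0,0,0,0,-0.5,0,0],
    [0,0,0,0,-0.5,0,0],
    [0,0,0,0,-0.5,0,0],
    [0,0,0,0,0,0,0],
    [0,0,0,0,0,0,0]
  ]
}}

```text
t: 10.28
tool_pos: [0.4707, -0.0211, 0.091]
tool_rot: [-2.265, -2.176, 0.0]
contact_force: [0.7, 0.4, 0.5]
opening: 0.0001
```

```bash
python3 - <<'E'
from h import *
im,P=shot('wrist')
Z=P[...,2];C=np.stack([(P[...,:2]*1000-O)@ex,(P[...,:2]*1000-O)@ey,Z*1000],-1)
y=C[...,1];x=C[...,0]
m=(Z>.07)&(Z<.085)&(y>-50)&(y<-22)&(x>-130)&(x<90)
p=C[m];print(m.sum(),np.percentile(p,[1,50,99],axis=0).round(1).tolist())
# finger profile
m=(y<-55)&(y>-85)&(np.abs(x+115)<40)&(Z>.05)
for z in range(60,120,6):
    k=m&(abs(C[...,2]-z)<3);print(z,k.sum(),np.percentile(x[k],[1,99]).round(1) if k.sum()>5 else '')
goal(-48,-70,89)
E
```

```text
17503 [[-85.7, -49.7, 73.5], [-40.8, -35.6, 76.5], [5.9, -22.3, 78.4]]
60 142 [-86.1 -85.6]
66 204 [-86.2 -85.6]
72 418 [-125.2  -80.8]
78 1960 [-130.3  -75.1]
84 495 [-132.1 -105.6]
90 559 [-132.3 -105.5]
96 653 [-132.2 -105.5]
102 420 [-131.5 -106.5]
108 1007 [-136.1 -101.9]
114 2140 [-148.3  -89. ]
case [-118.7  -69.6   91.2] shift cm [-0.05  7.07  0.22] turn [-0.     -0.      0.0009] F [0.5 0.4 0.4] open 0.0 tips 22.0 t 10.33
```

The fingertips caught only the top 3 mm of the cover edge and rode up onto it; the shut tips reach about 15–16 mm ahead of the TCP, not 22. The cover is about 13 mm open. I'll go lower and push again.

Call:
{"method": "jog_arm", "body": {
  "deltas": [
    [0,0,0,0,-0.5,0.5,0],
    [0,0,0,0,0,0.5,0],
    [0,0,0,0,0,0,0],
    [0,0,0,0,0,0,0]
  ]
}}

```text
t: 10.67
tool_pos: [0.4658, -0.0209, 0.0805]
tool_rot: [-2.265, -2.176, 0.001]
contact_force: [0.2, -0.1, 1.0]
opening: 0.0002
```

Call:
{"method": "jog_arm", "body": {
  "deltas": [
    [0,0,0,0,0.5,0,0],
    [0,0,0,0,0.5,0,0],
    [0,0,0,0,0.5,0,0],
    [0,0,0,0,0.4,0,0],
    [0,0,0,0,0.4,0,0],
    [0,0,0,0,0.4,0,0],
    [0,0,0,0,0,0,0]
  ]
}}

```text
t: 11.25
tool_pos: [0.494, -0.0222, 0.0814]
tool_rot: [2.265, 2.177, 0.0]
contact_force: [-0.7, -0.0, 0.4]
opening: 0.0002
```

Call:
{"method": "jog_arm", "body": {
  "deltas": [
    [0,0,0,0,0.4,0,0],
    [0,0,0,0,0.4,0,0],
    [0,0,0,0,0.4,0,0],
    [0,0,0,0,0.4,0,0],
    [0,0,0,0,0.4,0,0]
  ]
}}

```text
t: 11.67
tool_pos: [0.5134, -0.0228, 0.0811]
tool_rot: [-2.265, -2.176, 0.001]
contact_force: [-2.7, -1.0, -0.4]
opening: 0.0002
```

Call:
{"method": "jog_arm", "body": {
  "deltas": [
    [0,0,0,0,0.4,0,0],
    [0,0,0,0,0.4,0,0],
    [0,0,0,0,0.4,0,0],
    [0,0,0,0,0.4,0,0],
    [0,0,0,0,0.4,0,0],
    [0,0,0,0,0,0,0]
  ]
}}

```text
t: 12.17
tool_pos: [0.5343, -0.0238, 0.0815]
tool_rot: [2.265, 2.176, 0.001]
contact_force: [0.4, 0.3, -0.3]
opening: 0.0
```

Fx is about −2.7 N while moving, which is the cover's friction, and z is steady. About 11 mm remain to the stop.

Call:
{"method": "jog_arm", "body": {
  "deltas": [
    [0,0,0,0,0.3,0,0],
    [0,0,0,0,0.3,0,0],
    [0,0,0,0,0.2,0,0],
    [0,0,0,0,0,0,0]
  ]
}}

```text
t: 12.5
tool_pos: [0.5419, -0.0241, 0.0815]
tool_rot: [2.265, 2.176, 0.001]
contact_force: [0.0, 0.6, 0.5]
opening: 0.0002
```

Call:
{"method": "jog_arm", "body": {
  "deltas": [
    [0,0,0,0,0.1,0,0],
    [0,0,0,0,0.1,0,0],
    [0,0,0,0,0.1,0,0],
    [0,0,0,0,0,0,0]
  ]
}}

```text
t: 12.83
tool_pos: [0.5445, -0.0242, 0.0815]
tool_rot: [2.265, 2.176, 0.001]
contact_force: [-1.5, -0.3, 1.5]
opening: -0.0002
```

Call:
{"method": "jog_arm", "body": {
  "deltas": [
    [0,0,0,0,0.1,0,0],
    [0,0,0,0,0.1,0,0],
    [0,0,0,0,0,0,0]
  ]
}}

```text
t: 13.08
tool_pos: [0.5461, -0.0242, 0.0814]
tool_rot: [-2.265, -2.176, 0.001]
contact_force: [-4.2, 0.7, 2.0]
opening: 0.0
```

Call:
{"method": "jog_arm", "body": {
  "deltas": [
    [0,0,0,0,0.1,0,0],
    [0,0,0,0,0.1,0,0],
    [0,0,0,0,0,0,0]
  ]
}}

```text
t: 13.33
tool_pos: [0.5464, -0.0242, 0.0813]
tool_rot: [-2.262, -2.174, 0.007]
contact_force: [-11.3, -0.8, 9.6]
opening: -0.0001
```

The tool stalled and Fx rose to −11 N, so the cover is at its stop. I'll back off, lift clear and check.

Call:
{"method": "jog_arm", "body": {
  "deltas": [
    [0,0,0,0,-1,0,0],
    [0,0,0,0,-2,0,0],
    [0,0,0,0,-3,0,0],
    [0,0,0,0,-3,-1,0],
    [0,0,0,0,0,-4,0],
    [0,0,0,0,0,-4,0],
    [0,0,0,0,0,-4,0],
    [0,0,0,0,-3,-3,0],
    [0,0,0,0,0,0,0],
    [0,0,0,0,0,0,0]
  ]
}}

```text
t: 14.17
tool_pos: [0.43, -0.0197, 0.2442]
tool_rot: [2.26, 2.171, 0.008]
contact_force: [1.1, 0.1, -0.8]
opening: -0.0004
```

```bash
python3 - <<'E'
from h import *
im,P=shot('top','t5.png')
Z=P[...,2];C=np.stack([(P[...,:2]*1000-O)@ex,(P[...,:2]*1000-O)@ey,Z*1000],-1)
y=C[...,1];x=C[...,0]
def rep(m,n): p=C[m];print(n,m.sum(),np.percentile(p,[1,50,99],axis=0).round(1).tolist() if m.sum() else '')
w=im.min(2)>200
rep(w&(Z>.066)&(Z<.085)&(y>-130)&(y<-15)&(abs(x)<110),'cover')
rep((Z>.07)&(Z<.105)&(x>-85)&(x<-52)&(y>5)&(y<115),'catch')
rep((Z>.108)&(Z<.125)&(x>-45)&(x<5)&(y>30)&(y<110),'thumb')
goal(0,0,0)
im,P=shot('wrist','w5.png')
cv2.imwrite('pics/c5.png',np.hstack([cv2.resize(cv2.imread('pics/t5.png')[140:340,220:440],(400,364)),cv2.resize(im[:,:,::-1],(400,364))]))
E
```

```text
cover 1609 [[-22.5, -122.6, 71.4], [25.5, -73.7, 75.7], [67.2, -16.6, 80.3]]
catch 563 [[-80.1, 7.6, 70.4], [-68.0, 58.4, 93.5], [-54.4, 111.2, 97.9]]
thumb 58 [[-31.8, 75.9, 109.5], [-19.6, 81.7, 114.7], [-8.0, 86.8, 119.2]]
case [-160.7  -69.6  241.6] shift cm [ 6.96 15.97 24.22] turn [0.004  0.0004 0.001 ] F [ 0.1  0.1 -0.8] open -0.2 tips 22.0 t 14.22
```

View pics/c5.png

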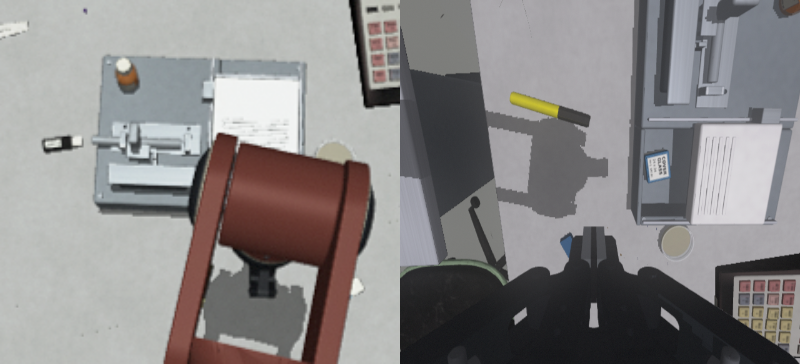

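The cover's rear edge is at x +67 mm (−2 when shut), so it is about 69 mm open. The catch is up at 93.5 mm, the bolt is about 36 mm back, and the arm is clear.

```bash
python3 -c "
from h import *
print(ctrl.finish_job())"
```

```text
the job is handed in; nothing more can be done
None
```

The case is open and the job is handed in at about 14 s of robot time. The hand-in gave no verdict, so this rests on my own checks.

**What I did:**
- One fingertip held the catch bar down about 9 mm, at about 5.7 N, while the other pushed the bolt's thumb piece back to its stop.
- I then let the catch spring up, pushed the cover to its stop with closed fingers (the tool stalled at about 11 N), and moved clear.

**Last checks:**

| Part | Measured | Needed |
|---|---|---|
| Bolt | about 36 mm back | at least 29 mm |
| Catch top face | 93.5 mm (93.6 mm at rest before) | within 3 mm of its top |
| Cover | about 69 mm open | at least 60 mm |
| Robot | force on the tool within noise, TCP about 24 cm up | touching nothing |

The last views showed the oil, dish, stick and pen in place. I did not measure the loose items or check the others closely.

**What went wrong:** The first push on the cover was too high. With the fingers shut, the tips reached only about 15–16 mm ahead of the TCP, not the 22 mm reported. They slid up onto the cover's edge with the cover about 13 mm open, so I backed off, went 10 mm lower and pushed again.

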